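# Find the press shoe with the right drag

### The job

The small registration press has three hold-down shoes that look alike: one is slack, one is jammed solid, and one has the right spring pressure. Holding the feeler gauge by its grip, slide its blade in under each shoe in turn, left, then middle, then right, and feel the drag without forcing it: never push on where it jams. Then leave the gauge lying flat and fully home (blade tip up to the stop rail) under the one shoe that grips it with a light, steady drag, let go of it, and do not shift the ink bottle or the roll of tape.

Things in the scene. Friction and masses are not known exactly. Their poses are not given: they have to be found in the camera images.
- feeler: Feeler gauge, loose, 0.075 to 0.11 kg: flat steel blade 127 long, 24 wide, 6 thick, with an upright dark wooden grip on its rear part (44 long along the blade, 14 wide, top 56 above the underside). Origin: on the underside below the grip's middle. x runs along the blade to its tip, 105 ahead; the rear edge is 22 behind; z up. At the start flat on the table, to the right.
- feeler_grip (a point): Middle of the grip, 36 above the blade's underside: take it here from above, fingers closing across the 14 mm width (along the gauge's y).
- feeler_tip (a point): Middle of the blade's front edge, at its underside. Pushed at its tip, the gauge may tip or slip a little in the fingers. Bearing down on the anvil adds drag of its own (friction about 0.35); held clear of it, the hand carries the load of the spring and the drag halves.
- press: Registration press, fixed: metal bed 280 wide (y), 170 deep (x): its bare front 100 is 5 high, the anvil strip behind 8 high. Origin: middle of its underside; x points from the open front to the 16 high stop rail at the back, y left, z up. On it three like grey bridges, 80 apart in y, each 54 wide, 42 deep, 60 high over the anvil (stem to 68), with a tunnel 34 wide. Which is slack, right or jammed changes from run to run.
- anvil: Rear part of the press bed, fixed: a dark steel strip 70 (x) by 280 (y), top 8 above the table (3 above the front part), from the plane of the mouths back, with a slope 8 long leading up to it. The bridges and stop rail stand on it; the blade is pinched between it and a shoe; the gauge, home, lies on it alone. Origin and axes as the press.
- mouth_left (a point): Mouth of the left bridge (largest y): on the anvil's top, mid-width, at the bridge's front face; axes as the press. In every tunnel hangs a dark steel shoe 30 wide, 4 over the anvil: flat sole 24 to 42 behind the mouth, and before it a nose rising at 20 degrees to 10 over it, 5 behind the mouth. A blade on the anvil meets the nose about 15 to 19 behind the mouth and lifts the shoe 2.
- mouth_middle (a point): Mouth of the middle bridge, as for the left. Slack shoe: bears on the blade with its own weight alone, drag under 1 N. Right shoe: a spring presses the blade down with about 4.5 N, so it enters against 3 to 8 N, then slides at a steady 1.5 to 5 N and goes all the way. Jammed shoe: gives about 1 and is then solid; the blade stops 15 to 22 behind the mouth and the force climbs at once.
- mouth_right (a point): Mouth of the right bridge (smallest y), as for the left. The gauge counts as forced when the blade is pressed on the anvil with more than 45 N, as a push of some 18 N at the jammed shoe does: slide slowly (20 to 40 mm/s), with the underside level with the anvil's top or up to 1 above it, and stop at a push of about 9 or 10 N.
- end_left (a point): Where the blade's tip comes to rest when fully home in the left bridge: on the anvil's top at the face of the stop rail, 60 behind the mouth.
- end_middle (a point): Where the blade's tip comes to rest when fully home in the middle bridge: on the anvil's top at the face of the stop rail, 60 behind the mouth.
- end_right (a point): Where the blade's tip comes to rest when fully home in the right bridge: on the anvil's top at the face of the stop rail, 60 behind the mouth.
- ink_b: Small red ink bottle, 35 by 36 by 63 high, loose bystander standing to the right of the press; origin under its middle.
- masking_tape: Roll of masking tape lying flat, 104 across, 25 high, loose bystander to the left, in front of the blue tool box; origin under its middle.
Not all that is in view belongs to the job. Of the things that look like the feeler, the largest one is meant.

How it is judged:
On the way, in this order (a step that is already met when the one before it is completed fails the run):
1. the blade has been tried under the left shoe: its tip is at least 9 mm inside the left mouth (x of feeler_tip in the frame of mouth_left above 0.009 m and y of feeler_tip in the frame of mouth_left between -0.01 and 0.01 m and z of feeler_tip in the frame of mouth_left between -0.004 and 0.012 m), for 0.1 s.
2. the blade has been tried under the middle shoe: its tip is at least 9 mm inside the middle mouth (x of feeler_tip in the frame of mouth_middle above 0.009 m and y of feeler_tip in the frame of mouth_middle between -0.01 and 0.01 m and z of feeler_tip in the frame of mouth_middle between -0.004 and 0.012 m), for 0.1 s.
3. the blade has been tried under the right shoe: its tip is at least 9 mm inside the right mouth (x of feeler_tip in the frame of mouth_right above 0.009 m and y of feeler_tip in the frame of mouth_right between -0.01 and 0.01 m and z of feeler_tip in the frame of mouth_right between -0.004 and 0.012 m), for 0.1 s.
At the end, for the whole second after the job is handed in: The gauge lies flat and at rest on the anvil, in line with a bridge (within 0.15 rad), its tip within 10 mm of that bridge's home point at the stop rail, and it is held down with 3 to 12 N on the anvil strip (its own weight is about 1 N), which only the rightly sprung shoe does ((horizontal distance between feeler_tip and end_left below 0.01 m or horizontal distance between feeler_tip and end_middle below 0.01 m or horizontal distance between feeler_tip and end_right below 0.01 m) and angle between the x axis of feeler and the x axis of press, either way round below 0.15 rad and angle between feeler's own z axis and vertical below 0.08 rad and contact force between feeler and anvil between 3 and 12 N and linear speed of feeler below 0.01 m/s); the robot touches nothing.
It fails at once if the gauge was forced: pressed on the anvil strip under the shoes with more than 45 N (contact force between feeler and anvil above 45 N).
It fails at once if the ink bottle was shifted by more than 20 mm or tipped (distance of ink_b from where it was at the start of the episode above 0.02 m or angle between ink_b's own z axis and vertical above 0.5 rad).
It fails at once if the roll of tape was shifted by more than 20 mm (distance of masking_tape from where it was at the start of the episode above 0.02 m).
It also fails if it takes over 72 s, if anything falls off the work surface, if the arm or the gripper's body presses on something with over 40 N, if the wrist force passes 120 N, or if a joint passes its speed limit or range.

### The arm

A 7-joint arm with a two-finger parallel gripper is mounted at the origin on the work surface; the furniture and walls round the work are solid. World frame = base frame: x ahead of the robot, y to its left, z up, the work surface at z = 0. Lengths are in m, angles in rad, forces in N, time in s.
With the tool pointing down it reaches from about 0.425 to 0.925 m from the base axis. Payload 6.8 kg.
Tool frame: the origin (TCP) lies midway between the tips of the shut fingers; the grasp point (between the pads) lies 19 mm behind it; y points along the fingers, z is the direction in which the jaws open and shut, and the axes are right-handed (so a half turn about y gives the same grasp; the last joint's range is limited). The gripper opens to 85 mm and grips with 20 to 120 N. Pads are 22 mm wide; open, the fingers measure 114 mm over their backs; the gripper's body (76 mm by 85 mm) begins 54 mm behind the grasp point. The pads swing forward as they close: fully open they stand 13 mm farther back than shut.
Start: joints at [1.155, 0.477, 0.022, 1.555, -0.011, 1.109, -0.083], TCP at [0.205, -0.643, 0.231] pointing down, gripper open.
Joint ranges: [-2.96, 2.96], [-0.34, 2.1], [-1.41, 1.46], [0.24, 2.44], [-1.37, 4.51], [0.17, 1.92], [-2.96, 2.96]. Speed limits (rad/s): [2.39, 2.39, 3.14, 3.14, 3.14, 3.14, 3.14].

### API

Orientations are given as a rotation vector (axis times angle).
In Python, from bench import r gives the robot as it stands.
- The arm moves only by the tool send_rows, never from a script. Its argument "rows" is text: rows parted by semicolons, each of 6 numbers parted by spaces: the shift along the world's x, y, z in m, then the turn, a rotation vector about the world's x, y, z in rad. A call has 1 to 20 rows; each row shifts and turns the commanded pose from where the row before left it; what a row does not reach is not made up. A row lasts 1/10 s, in which the tool goes at most 50 mm and 8.59 degrees, less where a joint would pass 70% of its speed; a pose out of reach is approached as far as the arm can. A call is refused whole if a number of a shift passes 0.05 or a number of a turn 0.15, either way. A call with a gripper value outside its range is refused whole. "grip" is the finger opening in m, from 0 to 0.0854, set as the call begins (left out, the last holds). The fingers move at their own pace and stop on an object; "grip_force" is the grip in N (left out, the last holds). Time passes only in rows, so rows that do not move let the fingers close. It gives the time, the measured TCP pose, the force and the opening at its end, in the units of the state.
- r.get_obs(): the state, without advancing time (a new reading comes with each control period).
- r.grab_frame(name): name is "side" or "top"; returns a dict with "pixels" (400x640x3 uint8, red, green, blue), "intrinsics" (3x3 intrinsics, pixels), "position" and "orientation" of the camera in the world. Camera axes: x right, y up, looking along -z (the intrinsics and any distortion apply to the point x, -y, -z); pixel columns grow to the right and rows downward; lengths in m; the calibration is good to about 2 mm. A picture is of the moment at which its call begins. There is no depth.
- r.hand_in(): hands the job in, once; it reports no verdict.
The state is a dict: "clock": time; "joints": joint angles; "qvel": joint speeds; "tau": joint torques, N m; "tcp_pos": TCP position; "orientation": TCP orientation; "contact_force": force on the tool from outside, world axes, zero at the start; "moment": the same for the moment, N m; "grip_width": finger opening in m.
Only numpy, scipy, OpenCV 4.12 (cv2) and the standard library are available. Lean on these libraries where they do the work, as an engineer would, in place of code of your own. Each camera call takes 0.05 s, during which the arm holds its last target.

## Working session

There is one attempt and no reset: what is moved stays moved. The work goes in short steps, Python scripts to look and compute and a tool call to move; the robot and the scene stay as the last step left them, time stands still between calls to the robot, and variables do not carry over. Pictures are saved under pics/ and viewed, and the job is handed in when it is done.

Besides the shell and the picture viewer there is one more tool, called after "Call:" as a command line: name --argument value ..., lists and objects as JSON in quotes. send_rows: Moves the arm, as the interface text tells. Its arguments: {"type":"object","properties":{"rows":{"type":"string"},"grip":{"type":"number"},"grip_force":{"type":"number"}},"required":["rows"]}

```bash
mkdir -p pics
cat > h.py <<'E'
import numpy as np,cv2
from bench import r
from scipy.spatial.transform import Rotation as R
def frame(n):
    f=r.grab_frame(n); return f
def rot(f):
    o=np.array(f["orientation"],float)
    return o if o.shape==(3,3) else (R.from_rotvec(o).as_matrix() if o.size==3 else R.from_quat(o).as_matrix())
def ray(f,u,v,z):
    K=np.array(f["intrinsics"]); d=np.linalg.inv(K)@[u,v,1]; d=rot(f)@[d[0],-d[1],-d[2]]
    p=np.array(f["position"]); return p+d*(z-p[2])/d[2]
def proj(f,P):
    c=rot(f).T@(np.array(P)-f["position"]); q=np.array(f["intrinsics"])@[c[0],-c[1],-c[2]]; return q[:2]/q[2]
def save(f,n): cv2.imwrite(n,cv2.cvtColor(f["pixels"],cv2.COLOR_RGB2BGR))
E
python3 - <<'E'
from h import *
import pickle
o=r.get_obs();print(o)
for n in("side","top"):
    f=frame(n);save(f,f"pics/{n}0.png");pickle.dump(f,open(n+"0.pkl","wb"));print({k:v for k,v in f.items() if k!="pixels"})
E
```

```text
{'clock': 0.0, 'joints': array([ 1.15490481,  0.47782206,  0.02237215,  1.55643781, -0.01150932,
        1.10930854, -0.08311412]), 'qvel': array([ 1.89676411e-04, -5.47854734e-04, -2.32526779e-03,  7.79293423e-04,
       -8.77808830e-04, -1.17530042e-03,  5.24638150e-05]), 'tau': array([ 3.35877839e-04, -5.96450329e+01,  1.60794508e+00, -2.81191635e+01,
        1.24578891e-02,  9.35326709e-03,  2.81398917e-05]), 'tcp_pos': array([ 0.20428538, -0.64272683,  0.23031739]), 'orientation': array([-0.31930284,  2.05758437, -2.05384494]), 'contact_force': array([ 0.5719368 , -0.84588259, -0.36731273]), 'moment': array([0.02149135, 0.02170278, 0.01086519]), 'grip_width': 0.08569347356546797}
{'intrinsics': array([[379.28180924,   0.        , 320.93294553],
       [  0.        , 379.28180924, 195.45639996],
       [  0.        ,   0.        ,   1.        ]]), 'position': array([ 0.43100336, -0.90617316,  0.38096721]), 'orientation': array([ 1.22213566, -0.04846867, -0.04233937])}
{'intrinsics': array([[505.12466266,   0.        , 317.52970647],
       [  0.        , 505.12466266, 195.72574892],
       [  0.        ,   0.        ,   1.        ]]), 'position': array([ 0.23995158, -0.00735762,  1.25546469]), 'orientation': array([ 0.15260963, -0.16834298, -1.66229572])}
```

View pics/side0.png

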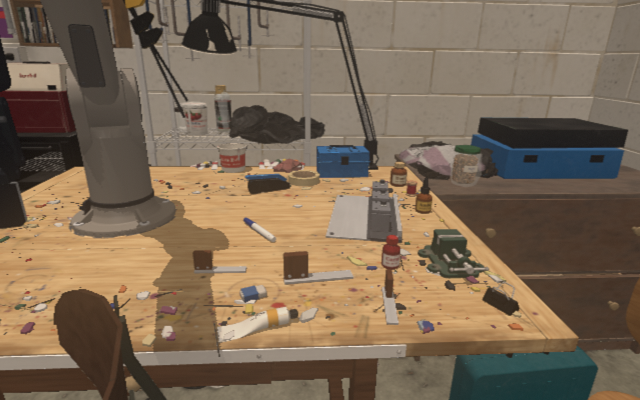

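View pics/top0.png

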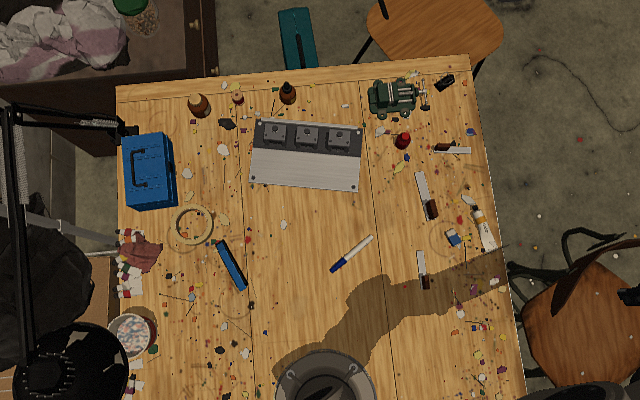

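Three things look like the gauge, at top pixels (427,195), (421,270) and (452,149). The first looks largest, so I'll check that in an enlarged crop and measure it.

Run:
```python
from h import *
import pickle
f=pickle.load(open("top0.pkl","rb"));g=pickle.load(open("side0.pkl","rb"))
a=f["pixels"][130:300,395:495];b=g["pixels"][235:335,180:410];c=f["pixels"][110:200,240:370]
cv2.imwrite("pics/c1.png",cv2.resize(a[...,::-1],None,fx=3.5,fy=3.5,interpolation=cv2.INTER_CUBIC))
cv2.imwrite("pics/c2.png",cv2.resize(b[...,::-1],None,fx=3.4,fy=3.4,interpolation=cv2.INTER_CUBIC))
cv2.imwrite("pics/c3.png",cv2.resize(c[...,::-1],None,fx=6,fy=6,interpolation=cv2.INTER_CUBIC))
hsv=cv2.cvtColor(f["pixels"],cv2.COLOR_RGB2HSV)
m=((hsv[...,1]<50)&(hsv[...,2]>110)).astype(np.uint8)*255
m[:120]=0;m[300:]=0
cs,_=cv2.findContours(m,cv2.RETR_EXTERNAL,cv2.CHAIN_APPROX_NONE)
for c in cs:
    if cv2.contourArea(c)>60:
        rc=cv2.minAreaRect(c);p=cv2.boxPoints(rc);print(np.round(p,1).tolist(),[np.round(ray(f,*q,0.005)[:2],4).tolist() for q in p])
for q in [(427,170),(437,220),(203,225),(403,140)]: print(q,ray(f,*q,0.006))
```

```text
[[127.0999984741211, 267.20001220703125], [140.8000030517578, 266.29998779296875], [142.60000610351562, 294.6000061035156], [129.0, 295.5]] [[0.3619, 0.4504], [0.3609, 0.4171], [0.2921, 0.4144], [0.2932, 0.4474]]
[[416.1000061035156, 251.10000610351562], [422.8999938964844, 250.3000030517578], [425.79998779296875, 273.79998779296875], [419.1000061035156, 274.6000061035156]] [[0.3318, -0.2613], [0.3322, -0.2782], [0.2745, -0.2774], [0.2741, -0.2606]]
[[343.20001220703125, 257.0], [370.1000061035156, 233.8000030517578], [373.3999938964844, 237.60000610351562], [346.5, 260.8999938964844]] [[0.3348, -0.0802], [0.3857, -0.153], [0.3754, -0.1601], [0.3247, -0.0874]]
[[414.29998779296875, 172.6999969482422], [422.79998779296875, 170.5], [430.3999938964844, 199.10000610351562], [421.8999938964844, 201.39999389648438]] [[0.5301, -0.2837], [0.5339, -0.3062], [0.4582, -0.315], [0.4545, -0.2928]]
[[248.0, 181.5], [251.3000030517578, 146.60000610351562], [360.3999938964844, 157.10000610351562], [357.0, 192.0]] [[0.5486, 0.14], [0.64, 0.1249], [0.5846, -0.1517], [0.4944, -0.1327]]
[[433.8999938964
[... 160 characters left out ...]
.5972, -0.3447], [0.5848, -0.4367], [0.5678, -0.4335]]
[[215.60000610351562, 152.1999969482422], [218.60000610351562, 143.1999969482422], [230.3000030517578, 147.10000610351562], [227.3000030517578, 156.10000610351562]] [[0.6339, 0.2174], [0.6573, 0.2083], [0.6439, 0.1789], [0.6206, 0.1881]]
[[261.0, 120.0], [261.29998779296875, 116.9000015258789], [357.20001220703125, 125.69999694824219], [356.8999938964844, 128.6999969482422]] [[0.7095, 0.0946], [0.7178, 0.0933], [0.6696, -0.1532], [0.6614, -0.1516]]
(427, 170) [ 0.53381527 -0.31684772  0.006     ]
(437, 220) [ 0.40359058 -0.32357094  0.006     ]
(203, 225) [0.44808155 0.25935388 0.006     ]
(403, 140) [ 0.61907825 -0.26640504  0.006     ]
```

View pics/c1.png

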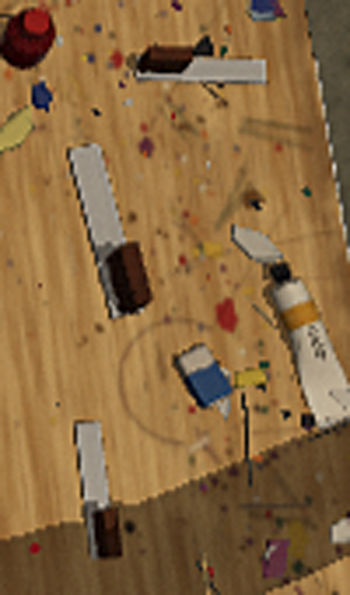

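View pics/c2.png

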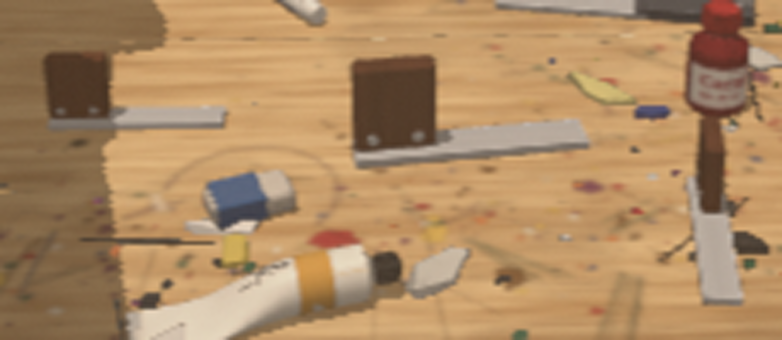

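View pics/c3.png

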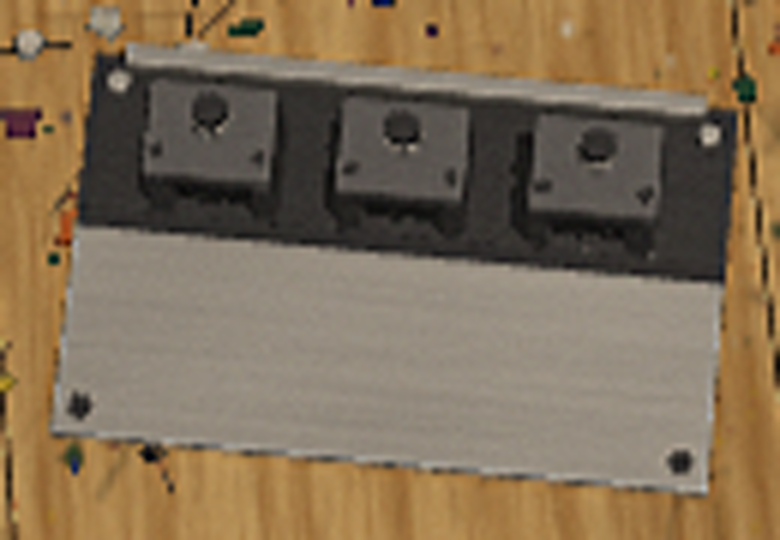

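The crop confirms the gauge at top (422,190), side (317,270): its blade and grip are clearly larger than those of the other two. Next I'll refine the poses with edge fits.

```bash
cat >> h.py <<'E'
def fitline(P):
    vx,vy,x,y=cv2.fitLine(np.float32(P),cv2.DIST_HUBER,0,0.01,0.001).ravel(); return np.array([vx,vy]),np.array([x,y])
def inter(a,b):
    t=np.linalg.solve(np.c_[a[0],-b[0]],b[1]-a[1]); return a[1]+t[0]*a[0]
def edges(cnt,box,tol=2.0,trim=.12):
    cn=cnt.reshape(-1,2).astype(float);L=[]
    for i in range(4):
        p,q=box[i],box[(i+1)%4];d=(q-p);l=np.linalg.norm(d);d/=l
        t=(cn-p)@d;n=np.abs((cn-p)@[-d[1],d[0]])
        L.append(fitline(cn[(n<tol)&(t>trim*l)&(t<(1-trim)*l)]))
    return L
E
python3 - <<'E'
from h import *
import pickle
f=pickle.load(open("top0.pkl","rb"))
S=4
big=cv2.resize(f["pixels"],None,fx=S,fy=S,interpolation=cv2.INTER_CUBIC)
hsv=cv2.cvtColor(big,cv2.COLOR_RGB2HSV)
m=((hsv[...,1]<65)&(hsv[...,2]>95)).astype(np.uint8)*255
cs,_=cv2.findContours(m,cv2.RETR_EXTERNAL,cv2.CHAIN_APPROX_NONE)
for nm,pt,z in(("press",(305,170),.005),("blade",(420,182),.006)):
    c=[c for c in cs if cv2.pointPolygonTest(c,(pt[0]*S,pt[1]*S),False)>0][0]
    h=cv2.convexHull(c);b=cv2.approxPolyN(h,4,ensure_convex=True).reshape(4,2).astype(float)
    L=edges(c,b,6)
    C=[inter(L[i-1],L[i]) for i in range(4)]
    C=[(x+.5)/S-.5 for x in C]
    W=np.array([ray(f,*x,z)[:2] for x in C])
    print(nm,np.round(C,1).tolist(),np.round(W,4).tolist())
    for i in range(4):
        d=W[(i+1)%4]-W[i];print("  len %.4f ang %.4f"%(np.linalg.norm(d),np.arctan2(d[1],d[0])))
# rails/ bridges mask overlay for dark anvil
m2=((hsv[...,1]<80)&(hsv[...,2]<85)).astype(np.uint8)*255
x0,y0,x1,y1=240*S,110*S,370*S,200*S
cv2.imwrite("pics/m2.png",cv2.resize(np.hstack([m[y0:y1,x0:x1],m2[y0:y1,x0:x1]]),None,fx=.7,fy=.7))
E
```

```text
press [[359.8999938964844, 157.0], [357.0, 191.8000030517578], [248.0, 181.60000610351562], [252.39999389648438, 147.1999969482422]] [[0.585, -0.1504], [0.495, -0.1328], [0.5483, 0.1399], [0.638, 0.1222]]
  len 0.0917 ang 2.9486
  len 0.2779 ang 1.3777
  len 0.0914 ang -0.1943
  len 0.2778 ang -1.7628
blade [[430.3999938964844, 199.3000030517578], [421.6000061035156, 200.3000030517578], [414.3999938964844, 172.6999969482422], [422.5, 170.60000610351562]] [[0.4574, -0.3145], [0.457, -0.2923], [0.5301, -0.2838], [0.5335, -0.3052]]
  len 0.0223 ang 1.5897
  len 0.0736 ang 0.1156
  len 0.0217 ang -1.4127
  len 0.0766 ang -3.0199
```

Run:
```python
from h import *
import pickle
f=pickle.load(open("top0.pkl","rb"));g=pickle.load(open("side0.pkl","rb"))
def T(yaw,o,P): 
    c,s=np.cos(yaw),np.sin(yaw);P=np.array(P,float);return np.c_[o[0]+c*P[:,0]-s*P[:,1],o[1]+s*P[:,0]+c*P[:,1],P[:,2]]
fe=T(.119,(.4275,-.307),[(105,12,6),(105,-12,6),(-22,-12,6),(-22,12,6),(22,7,56),(22,-7,56),(-22,-7,56),(-22,7,56)]@np.eye(3)*.001)
o=np.array([.52165,.00355])+.085*np.array([.9814,-.1918])
pr=[]
for y in(80,0,-80):
    pr+=[(15,y-27,68),(15,y+27,68),(57,y+27,68),(57,y-27,68),(15,y-17,8),(15,y+17,8)]
pr+=[(75,-140,16),(75,140,16),(-85,140,5),(-85,-140,5)]
pr=T(-.193,o,np.array(pr)*.001)
print(o)
for F,n,bx,s in((f,"t",(395,160,445,230),10),(g,"s",(275,240,360,290),9),(f,"tp",(240,110,370,200),6),(g,"sp",(320,170,410,250),8)):
    x0,y0,x1,y1=bx
    im=cv2.resize(F["pixels"][y0:y1,x0:x1,::-1],None,fx=s,fy=s,interpolation=cv2.INTER_CUBIC)
    for P in np.r_[fe,pr]:
        u=(proj(F,P)-[x0,y0]+.5)*s
        cv2.circle(im,tuple(int(v) for v in u),3,(0,255,0),-1)
    cv2.imwrite(f"pics/o_{n}.png",im)
```

```text
[ 0.605069 -0.012753]
```

View pics/o_t.png

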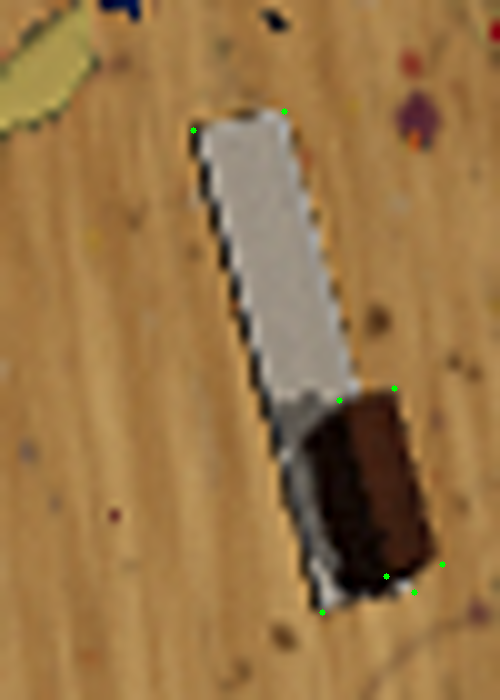

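View pics/o_s.png

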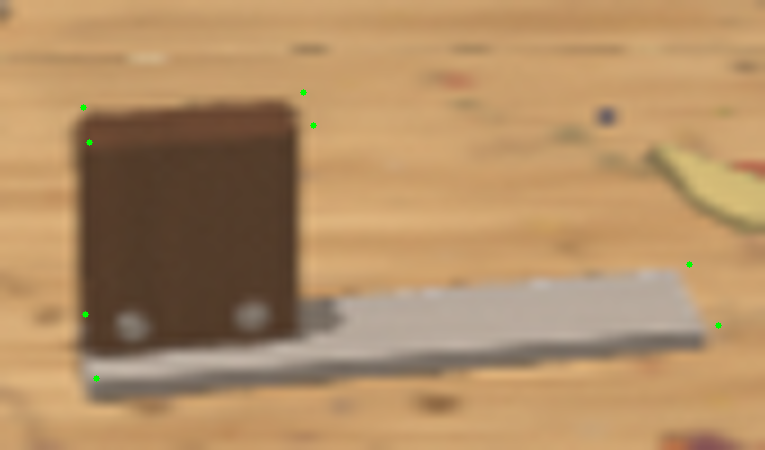

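View pics/o_tp.png

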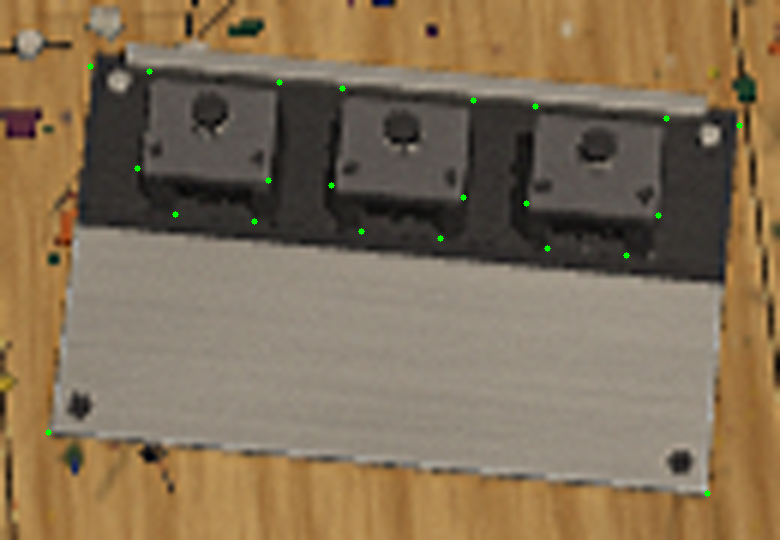

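View pics/o_sp.png

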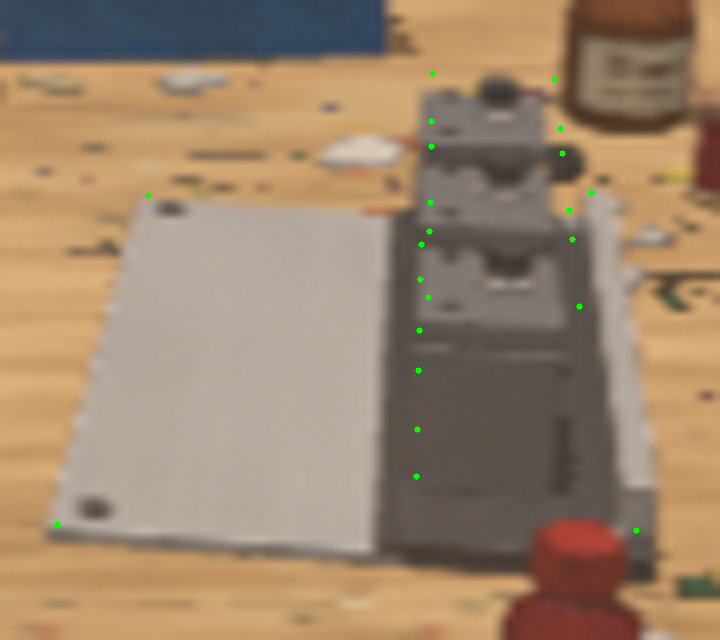

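Run:
```python
from h import *
import pickle
f=pickle.load(open("top0.pkl","rb"))
o=r.get_obs();M=R.from_rotvec(o["orientation"]).as_matrix();print(M.round(4))
z=M[:,2];a=np.arctan2(z[1],z[0]);print("jaw ang",a,"need",.119+np.pi/2,"turn",(.119+np.pi/2-a+np.pi/2)%np.pi-np.pi/2)
print("ink cap",ray(f,403,138,.06))
```

```text
[[-9.530e-01 -6.000e-04  3.029e-01]
 [-3.029e-01  1.500e-03 -9.530e-01]
 [ 1.000e-04 -1.000e+00 -1.600e-03]]
jaw ang -1.2630166131180653 need 1.6897963267948966 turn -0.18877971367683166
ink cap [ 0.60781745 -0.25588801  0.06      ]
```

Call:
send_rows --rows "0.0185 0.028 -0.01 0 0 -0.0157;0.0185 0.028 -0.01 0 0 -0.0157;0.0185 0.028 -0.01 0 0 -0.0157;0.0185 0.028 -0.01 0 0 -0.0157;0.0185 0.028 -0.01 0 0 -0.0157;0.0185 0.028 -0.01 0 0 -0.0157;0.0185 0.028 -0.01 0 0 -0.0157;0.0185 0.028 -0.01 0 0 -0.0157;0.0185 0.028 -0.01 0 0 -0.0157;0.0185 0.028 -0.01 0 0 -0.0157;0.0185 0.028 -0.01 0 0 -0.0157;0.0185 0.028 -0.01 0 0 -0.0157;0 0 0 0 0 0;0 0 0 0 0 0" --grip 0.06

```text
clock: 1.5
tcp_pos: [0.4265, -0.3066, 0.1109]
orientation: [-0.132, 2.16, -2.159]
contact_force: [-1.9, -0.3, 0.0]
grip_width: 0.0604
```

Run:
```python
from h import *
o=r.get_obs();M=R.from_rotvec(o["orientation"]).as_matrix();print(np.arctan2(-M[1,2],-M[0,2])-np.pi/2, M[:,1],o["tcp_pos"])
f=frame("side");im=f["pixels"][170:310,230:400,::-1]
cv2.imwrite("pics/s1.png",cv2.resize(im,None,fx=4,fy=4))
```

```text
0.12158052886289439 [-9.53601707e-04  4.58446486e-04 -9.99999440e-01] [ 0.42654491 -0.30657141  0.11091707]
```

View pics/s1.png

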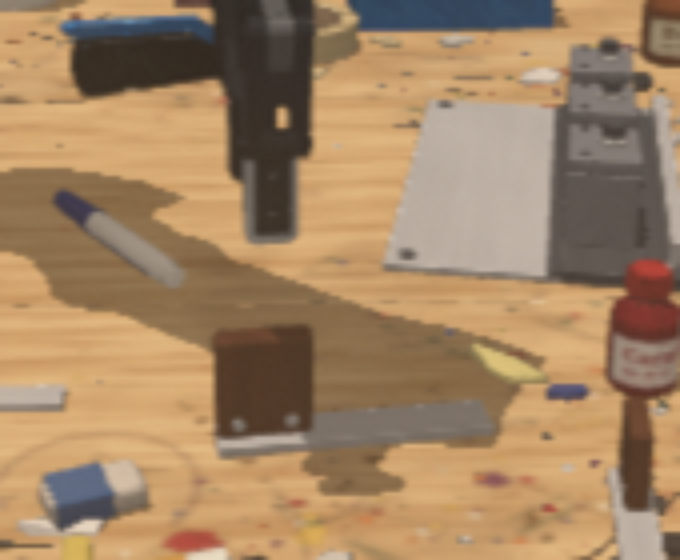

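The fingers sit above the grip, within about 1 px along it. I'll go down and grasp.

Call:
send_rows --rows "-0.001 -0.001 -0.02 0 0 0;0 0 -0.02 0 0 0;0 0 -0.02 0 0 0;0 0 -0.015 0 0 0;0 0 -0.01 0 0 0;0 0 -0.008 0 0 0;0 0 0 0 0 0;0 0 0 0 0 0"

```text
clock: 2.35
tcp_pos: [0.4256, -0.3088, 0.0187]
orientation: [-0.128, 2.159, -2.16]
contact_force: [0.3, 0.3, 0.3]
grip_width: 0.06
```

Call:
send_rows --rows "0 0 0 0 0 0;0 0 0 0 0 0;0 0 0 0 0 0;0 0 0 0 0 0;0 0 0 0 0 0;0 0 0 0 0 0;0 0 0 0 0 0;0 0 0 0 0 0" --grip 0.0 --grip_force 60

```text
clock: 3.15
tcp_pos: [0.4258, -0.3084, 0.0188]
orientation: [-0.129, 2.159, -2.16]
contact_force: [-0.4, 1.3, 5.6]
grip_width: 0.0135
```

Call:
send_rows --rows "0 0 0.02 0 0 0;0 0 0.04 0 0 0;0 0 0.03 0 0 0;0.005 0.0283 0 0 0 -0.0223;0.005 0.0283 0 0 0 -0.0223;0.005 0.0283 0 0 0 -0.0223;0.005 0.0283 0 0 0 -0.0223;0.005 0.0283 0 0 0 -0.0223;0.005 0.0283 0 0 0 -0.0223;0.005 0.0283 0 0 0 -0.0223;0.005 0.0283 0 0 0 -0.0223;0.005 0.0283 0 0 0 -0.0223;0.005 0.0283 0 0 0 -0.0223;0.005 0.0283 0 0 0 -0.0223;0.005 0.0283 0 0 0 -0.0223;0.005 0.0283 0 0 0 -0.0223;0.005 0.0279 0 0 0 -0.0223;0 0 0 0 0 0;0 0 0 0 0 0"

```text
clock: 5.05
tcp_pos: [0.4951, 0.0879, 0.108]
orientation: [-0.202, -2.12, 2.121]
contact_force: [-0.2, -0.1, -1.0]
grip_width: 0.0135
```

Call:
send_rows --rows "0 0 -0.03 0 0 0;0 0 -0.03 0 0 0;0 0 0 0 0 0;0 0 0 0 0 0;0 0 0 0 0 0"

```text
clock: 5.55
tcp_pos: [0.4964, 0.0871, 0.0495]
orientation: [-0.208, -2.121, 2.12]
contact_force: [0.5, 0.7, -1.1]
grip_width: 0.0132
```

Run:
```python
from h import *
import pickle
o=r.get_obs();M=R.from_rotvec(o["orientation"]).as_matrix();print(np.arctan2(-M[1,2],-M[0,2])-np.pi/2, M[:,1],o["tcp_pos"],o["contact_force"],o["moment"])
for n,(x0,y0,x1,y1) in(("side",(270,150,410,260)),("top",(240,110,370,210))):
    f=frame(n);pickle.dump(f,open(n+"1.pkl","wb"));im=f["pixels"][y0:y1,x0:x1,::-1]
    cv2.imwrite(f"pics/{n}2.png",cv2.resize(im,None,fx=5.5,fy=5.5,interpolation=cv2.INTER_CUBIC))
```

```text
-0.19373731908646796 [ 1.71539588e-03  2.20288068e-04 -9.99998504e-01] [0.49636263 0.08711633 0.04954153] [ 0.53552947  0.73619276 -1.07840622] [ 0.04547803  0.05817842 -0.03043103]
```

View pics/side2.png

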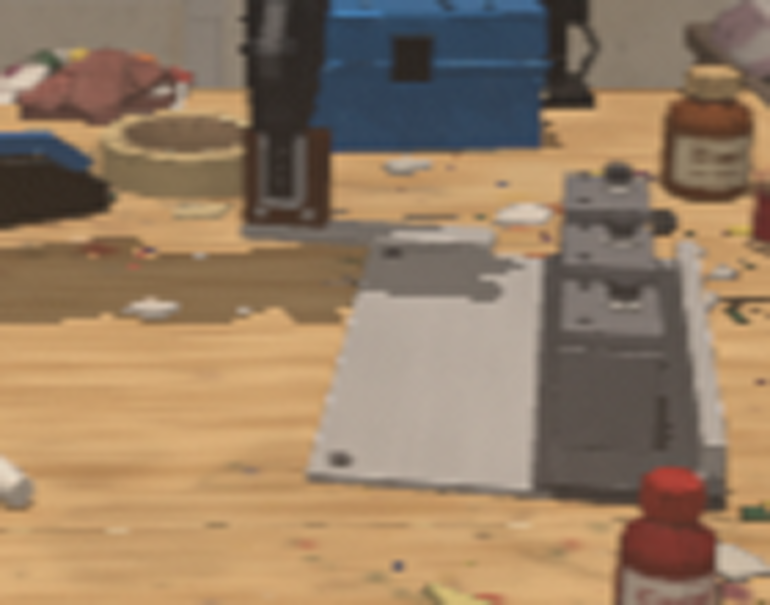

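View pics/top2.png

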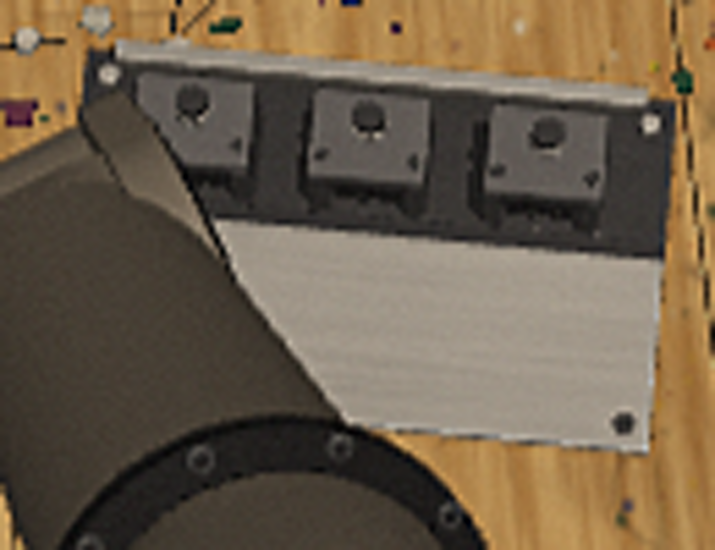

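```bash
cat >> h.py <<'E'
ex=np.array([.9814,-.1918]);ey=np.array([.1918,.9814])
MO={'L':np.array([.6351,.0629]),'M':np.array([.6198,-.0156]),'R':np.array([.6045,-.0941])}
def st(m,f0=None):
    o=r.get_obs();M=R.from_rotvec(o["orientation"]).as_matrix()
    yaw=np.arctan2(M[1,2],M[0,2])-np.pi/2; yaw=(yaw+np.pi/2)%np.pi-np.pi/2
    d=o["tcp_pos"][:2]-[.4258,-.3084]+[.4275,-.307]+.105*np.array([np.cos(yaw),np.sin(yaw)])-MO[m]
    F=np.array(o["contact_force"]);
    print("t%.2f tip x %.1f y %.1f under z %.1f mm yaw %.4f | F along %.1f lat %.1f z %.1f | my %s"%(o["clock"],1e3*d@ex,1e3*d@ey,1e3*(o["tcp_pos"][2]-.0188),yaw,F[:2]@ex,F[:2]@ey,F[2],np.round(o["moment"],2)))
E
python3 - <<'E'
from h import *
import pickle
st('L')
g=pickle.load(open("side1.pkl","rb"))
o=MO['L']-.1394*ex-.0012*ey
x0,y0,s=330,180,12
im=cv2.resize(g["pixels"][y0:y0+45,x0-20:x0+45,::-1],None,fx=s,fy=s,interpolation=cv2.INTER_CUBIC)
for px,py,pz in((105,-12,0),(105,-12,6),(105,12,6),(-22,-12,0),(50,-12,0)):
    p=o+px*.001*ex+py*.001*ey;u=proj(g,(p[0],p[1],.0307+pz*.001))+[-1.2,.9];print(u)
    u=(u-[x0-20,y0]+.5)*s;cv2.circle(im,tuple(int(v) for v in u),3,(0,255,0),-1)
cv2.imwrite("pics/o2.png",im)
E
```

```text
t5.65 tip x -34.3 y -0.8 under z 30.9 mm yaw -0.1934 | F along -0.4 lat 0.5 z -1.6 | my [ 0.02 -0.02 -0.  ]
[358.66089437 196.28652138]
[358.77002939 194.2107998 ]
[359.09811523 191.35207806]
[312.55005472 193.57102887]
[338.52421804 195.10066152]
```

View pics/o2.png

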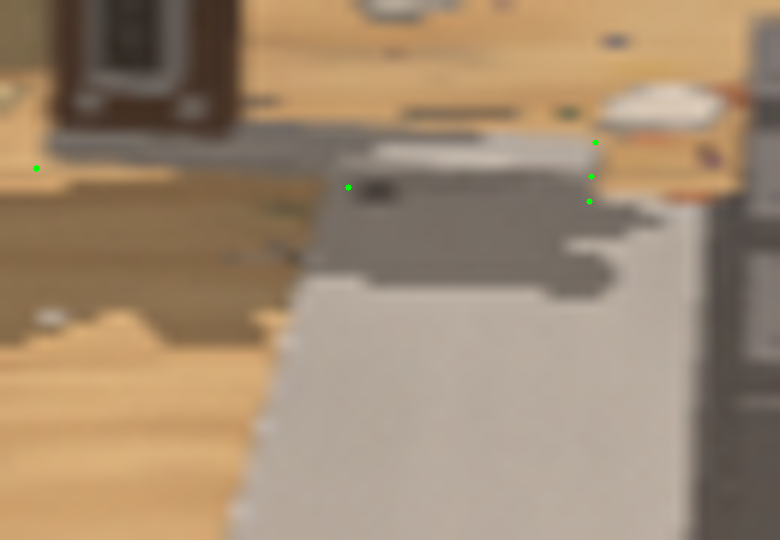

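Call:
send_rows --rows "0 0.001 -0.012 0 0 0;0 0 -0.009 0 0 0;0 0 -0.002 0 0 0;0 0 0 0 0 0;0 0 0 0 0 0"

```text
clock: 6.15
tcp_pos: [0.4955, 0.0885, 0.0252]
orientation: [-0.205, -2.12, 2.12]
contact_force: [0.0, -0.9, -0.3]
grip_width: 0.0134
```

Call:
send_rows --rows "0 0 -0.001 0 0 0;0 0 0 0 0 0"

```text
clock: 6.35
tcp_pos: [0.4956, 0.0886, 0.0244]
orientation: [-0.205, -2.12, 2.12]
contact_force: [-0.2, 0.3, -0.4]
grip_width: 0.0132
```

Call:
send_rows --rows "0 0 -0.001 0 0 0;0 0 0 0 0 0"

```text
clock: 6.55
tcp_pos: [0.4957, 0.0886, 0.0237]
orientation: [-0.205, -2.12, 2.12]
contact_force: [-1.9, 0.3, 3.8]
grip_width: 0.0134
```

Call:
send_rows --rows "0 0 0.002 0 0 0;0 0 0.002 0 0 0;0 0 0 0 0 0;0 0 0 0 0 0"

```text
clock: 6.95
tcp_pos: [0.4956, 0.0885, 0.0274]
orientation: [-0.205, -2.12, 2.12]
contact_force: [1.0, 0.1, -1.2]
grip_width: 0.0136
```

```bash
python3 -c "
from h import *
st('L')"
```

```text
t6.95 tip x -35.5 y 0.1 under z 8.6 mm yaw -0.1928 | F along 1.0 lat 0.3 z -1.2 | my [ 0.03 -0.   -0.03]
```

Call:
send_rows --rows "0.00294 -0.00058 0 0 0 0;0.00294 -0.00058 0 0 0 0;0.00294 -0.00058 0 0 0 0;0.00294 -0.00058 0 0 0 0;0.00294 -0.00058 0 0 0 0;0.00294 -0.00058 0 0 0 0;0.00294 -0.00058 0 0 0 0;0.00294 -0.00058 0 0 0 0;0.00294 -0.00058 0 0 0 0;0.00294 -0.00058 0 0 0 0;0 0 0 0 0 0"

```text
clock: 8.05
tcp_pos: [0.5254, 0.0826, 0.0274]
orientation: [-0.206, -2.12, 2.12]
contact_force: [0.1, -0.5, -1.1]
grip_width: 0.0133
```

Run:
```python
from h import *
st('L')
for n,(x0,y0,x1,y1) in(("side",(330,165,410,225)),("top",(240,110,310,165))):
    f=frame(n);im=f["pixels"][y0:y1,x0:x1,::-1]
    cv2.imwrite(f"pics/{n}3.png",cv2.resize(im,None,fx=9,fy=9,interpolation=cv2.INTER_CUBIC))
```

```text
t8.05 tip x -5.0 y 0.0 under z 8.6 mm yaw -0.1931 | F along 0.2 lat -0.4 z -1.1 | my [-0.01  0.05  0.02]
```

View pics/side3.png

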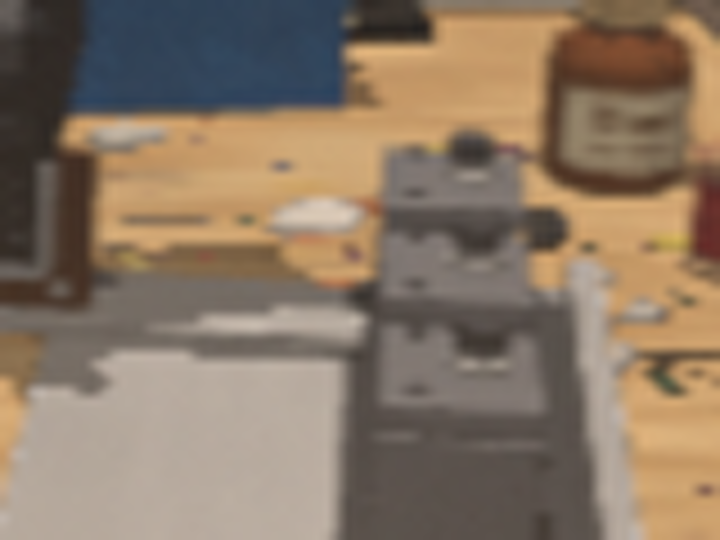

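View pics/top3.png

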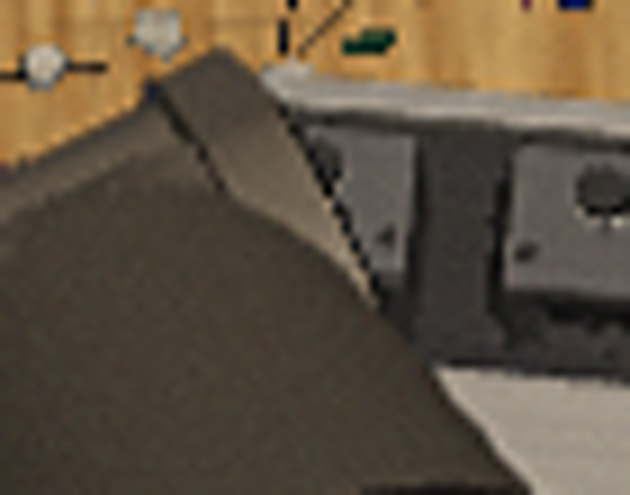

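Call:
send_rows --rows "0.00294 -0.00058 0 0 0 0;0.00294 -0.00058 0 0 0 0;0.00294 -0.00058 0 0 0 0"

```text
clock: 8.45
tcp_pos: [0.5341, 0.0809, 0.0273]
orientation: [-0.205, -2.12, 2.12]
contact_force: [0.4, -0.4, 0.1]
grip_width: 0.0129
```

Call:
send_rows --rows "0.00294 -0.00058 0 0 0 0;0.00294 -0.00058 0 0 0 0"

```text
clock: 8.65
tcp_pos: [0.5399, 0.0797, 0.0273]
orientation: [-0.205, -2.12, 2.12]
contact_force: [0.6, 1.0, -1.8]
grip_width: 0.0134
```

Call:
send_rows --rows "0.00196 -0.00038 0 0 0 0;0 0 0 0 0 0"

```text
clock: 8.85
tcp_pos: [0.5419, 0.0793, 0.0273]
orientation: [-0.206, -2.12, 2.12]
contact_force: [0.4, -0.2, -0.8]
grip_width: 0.0133
```

```bash
python3 -c "
from h import *
st('L')"
```

```text
t8.85 tip x 11.8 y -0.1 under z 8.5 mm yaw -0.1931 | F along 0.4 lat -0.1 z -0.8 | my [ 0.04  0.   -0.02]
```

Call:
send_rows --rows "0.00196 -0.00038 0 0 0 0;0.00098 -0.00019 0 0 0 0"

```text
clock: 9.05
tcp_pos: [0.5446, 0.0789, 0.0273]
orientation: [-0.205, -2.12, 2.12]
contact_force: [-0.1, -0.8, -1.3]
grip_width: 0.0137
```

Call:
send_rows --rows "0.00098 -0.00019 0 0 0 0;0.00098 -0.00019 0 0 0 0"

```text
clock: 9.25
tcp_pos: [0.5464, 0.0785, 0.0272]
orientation: [-0.205, -2.12, 2.12]
contact_force: [-0.3, -0.3, -2.0]
grip_width: 0.0135
```

Call:
send_rows --rows "0.00098 -0.00019 0 0 0 0;0 0 0 0 0 0"

```text
clock: 9.45
tcp_pos: [0.5472, 0.0783, 0.0271]
orientation: [-0.204, -2.12, 2.12]
contact_force: [0.2, -0.4, -1.8]
grip_width: 0.0136
```

Call:
send_rows --rows "0.00098 -0.00019 0 0 0 0;0 0 0 0 0 0"

```text
clock: 9.65
tcp_pos: [0.5477, 0.0781, 0.0271]
orientation: [-0.203, -2.119, 2.12]
contact_force: [-2.5, 0.5, -1.0]
grip_width: 0.0132
```

```bash
python3 -c "
from h import *
st('L')"
```

```text
t9.65 tip x 17.7 y -0.1 under z 8.3 mm yaw -0.1927 | F along -2.5 lat 0.1 z -1.0 | my [ 0.09  0.64 -0.03]
```

Call:
send_rows --rows "0.00098 -0.00019 0 0 0 0;0 0 0 0 0 0"

```text
clock: 9.85
tcp_pos: [0.5485, 0.078, 0.0271]
orientation: [-0.203, -2.119, 2.12]
contact_force: [-5.6, 0.5, 1.3]
grip_width: 0.0129
```

Call:
send_rows --rows "0.00098 -0.00019 0 0 0 0;0 0 0 0 0 0"

```text
clock: 10.05
tcp_pos: [0.5491, 0.0779, 0.0271]
orientation: [-0.202, -2.119, 2.12]
contact_force: [-5.8, 0.7, 2.6]
grip_width: 0.0132
```

```bash
python3 -c "
from h import *
st('L')"
```

```text
t10.05 tip x 19.1 y -0.0 under z 8.3 mm yaw -0.1924 | F along -5.8 lat -0.4 z 2.6 | my [ 0.21  1.25 -0.05]
```

Call:
send_rows --rows "0.00098 -0.00019 0 0 0 0;0 0 0 0 0 0"

```text
clock: 10.25
tcp_pos: [0.5495, 0.0778, 0.0271]
orientation: [-0.201, -2.118, 2.12]
contact_force: [-8.2, 1.2, 3.6]
grip_width: 0.0134
```

```bash
python3 -c "
from h import *
st('L')"
```

```text
t10.25 tip x 19.5 y 0.0 under z 8.3 mm yaw -0.1922 | F along -8.3 lat -0.4 z 3.6 | my [0.24 1.52 0.02]
```

Call:
send_rows --rows "0.0005 -0.0001 0 0 0 0;0 0 0 0 0 0"

```text
clock: 10.45
tcp_pos: [0.5496, 0.0778, 0.0271]
orientation: [-0.2, -2.118, 2.119]
contact_force: [-8.6, 1.6, 5.1]
grip_width: 0.0135
```

```bash
python3 -c "
from h import *
st('L')"
```

```text
t10.45 tip x 19.6 y 0.0 under z 8.3 mm yaw -0.1921 | F along -8.7 lat -0.1 z 5.1 | my [ 0.27  1.71 -0.03]
```

Left is jammed: it stopped at 19.6 mm and the force climbed to 8.7 N. I'll back out and shift 80 mm to the middle bridge.

Call:
send_rows --rows "-0.00294 0.00058 0 0 0 0;-0.00392 0.00077 0 0 0 0;-0.00392 0.00077 0 0 0 0;-0.00392 0.00077 0 0 0 0;-0.00392 0.00077 0 0 0 0;-0.00392 0.00077 0 0 0 0;-0.00392 0.00077 0 0 0 0;-0.00392 0.00077 0 0 0 0;-0.00392 0.00077 0 0 0 0;-0.00392 0.00077 0 0 0 0;-0.00392 0.00077 0 0 0 0;0 0 0 0 0 0;-0.00307 -0.0157 0 0 0 0;-0.00307 -0.0157 0 0 0 0;-0.00307 -0.0157 0 0 0 0;-0.00307 -0.0157 0 0 0 0;-0.00307 -0.0157 0 0 0 0;0 0 0 0 0 0;0 0 0 0 0 0;0 0 0 0 0 0"

```text
clock: 12.45
tcp_pos: [0.4946, 0.0075, 0.0274]
orientation: [-0.205, -2.121, 2.12]
contact_force: [-0.5, -0.8, -0.9]
grip_width: 0.0135
```

Run:
```python
from h import *
st('M')
for n,(x0,y0,x1,y1) in(("side",(300,165,410,240)),("top",(240,110,370,210))):
    f=frame(n);im=f["pixels"][y0:y1,x0:x1,::-1]
    cv2.imwrite(f"pics/{n}4.png",cv2.resize(im,None,fx=6,fy=6,interpolation=cv2.INTER_CUBIC))
```

```text
t12.45 tip x -20.9 y 0.4 under z 8.6 mm yaw -0.1927 | F along -0.4 lat -0.9 z -0.9 | my [-0.05  0.02  0.02]
```

View pics/side4.png

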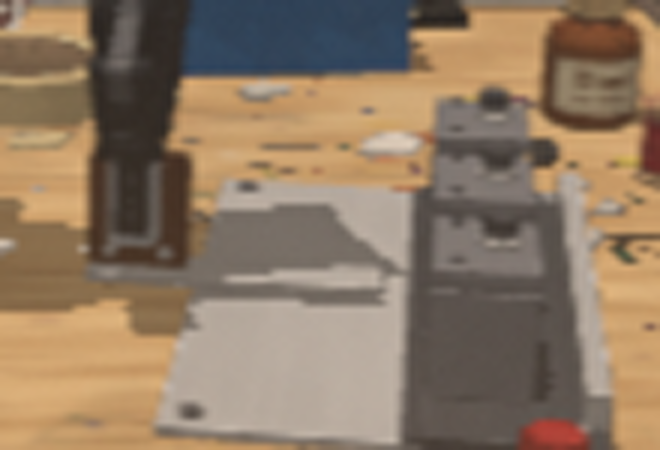

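View pics/top4.png

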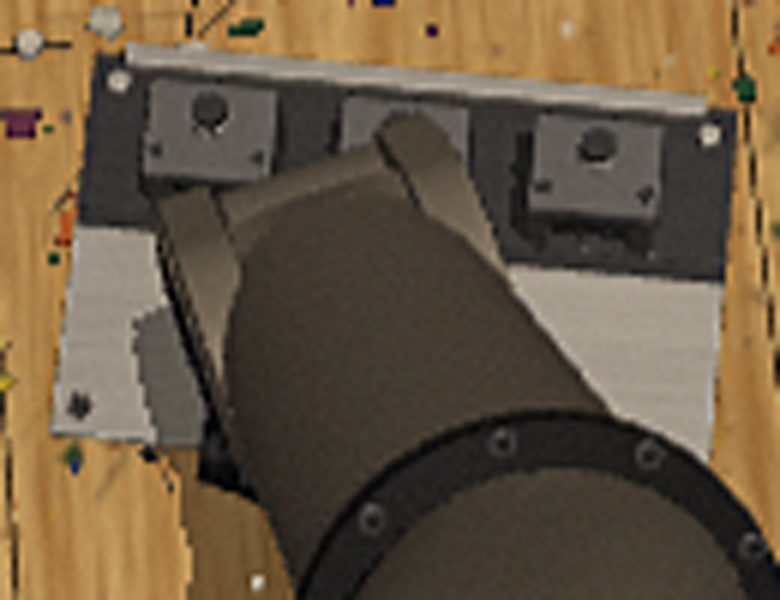

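Call:
send_rows --rows "0.00294 -0.00058 0 0 0 0;0.00294 -0.00058 0 0 0 0;0.00294 -0.00058 0 0 0 0;0.00294 -0.00058 0 0 0 0;0.00294 -0.00058 0 0 0 0;0.00294 -0.00058 0 0 0 0;0.00294 -0.00058 0 0 0 0;0.00294 -0.00058 0 0 0 0;0 0 0 0 0 0"

```text
clock: 13.45
tcp_pos: [0.5184, 0.0025, 0.0274]
orientation: [-0.206, -2.12, 2.12]
contact_force: [-0.7, 0.2, -1.4]
grip_width: 0.0133
```

Call:
send_rows --rows "0.00294 -0.00058 0 0 0 0;0.00294 -0.00058 0 0 0 0"

```text
clock: 13.65
tcp_pos: [0.5239, 0.0014, 0.0273]
orientation: [-0.205, -2.12, 2.12]
contact_force: [-0.2, 1.4, -1.1]
grip_width: 0.0131
```

Call:
send_rows --rows "0.00294 -0.00058 0 0 0 0;0 0 0 0 0 0;0 0 0 0 0 0"

```text
clock: 13.95
tcp_pos: [0.5267, 0.0008, 0.0273]
orientation: [-0.205, -2.12, 2.12]
contact_force: [-0.1, 0.2, -1.5]
grip_width: 0.0132
```

```bash
python3 -c "
from h import *
st('M')"
```

```text
t13.95 tip x 11.9 y -0.0 under z 8.5 mm yaw -0.1929 | F along -0.1 lat 0.2 z -1.5 | my [-0.03  0.08  0.  ]
```

Call:
send_rows --rows "0.00196 -0.00038 0 0 0 0;0.00196 -0.00038 0 0 0 0"

```text
clock: 14.15
tcp_pos: [0.5306, 0.0, 0.0273]
orientation: [-0.205, -2.12, 2.12]
contact_force: [-1.6, 0.0, -1.5]
grip_width: 0.0137
```

Call:
send_rows --rows "0.00196 -0.00038 0 0 0 0;0 0 0 0 0 0"

```text
clock: 14.35
tcp_pos: [0.5322, -0.0004, 0.0271]
orientation: [-0.204, -2.119, 2.12]
contact_force: [-1.4, -0.0, -1.0]
grip_width: 0.0134
```

Call:
send_rows --rows "0.00098 -0.00019 0 0 0 0;0 0 0 0 0 0"

```text
clock: 14.55
tcp_pos: [0.5323, -0.0004, 0.0271]
orientation: [-0.202, -2.119, 2.12]
contact_force: [-4.8, 1.2, 1.9]
grip_width: 0.0131
```

Call:
send_rows --rows "0.00098 -0.00019 0 0 0 0;0 0 0 0 0 0"

```text
clock: 14.75
tcp_pos: [0.5329, -0.0005, 0.0271]
orientation: [-0.201, -2.118, 2.119]
contact_force: [-6.5, 1.4, 3.1]
grip_width: 0.0136
```

```bash
python3 -c "
from h import *
st('M')"
```

```text
t14.75 tip x 18.2 y -0.1 under z 8.3 mm yaw -0.1925 | F along -6.6 lat 0.1 z 3.1 | my [ 0.22  1.16 -0.01]
```

Call:
send_rows --rows "0.00098 -0.00019 0 0 0 0;0 0 0 0 0 0"

```text
clock: 14.95
tcp_pos: [0.5338, -0.0007, 0.0271]
orientation: [-0.201, -2.118, 2.119]
contact_force: [-6.0, 1.3, 3.7]
grip_width: 0.0134
```

```bash
python3 -c "
from h import *
st('M')"
```

```text
t14.95 tip x 19.1 y -0.1 under z 8.3 mm yaw -0.1924 | F along -6.1 lat 0.1 z 3.7 | my [ 0.19  1.24 -0.01]
```

Here the blade moves on at a steady force. I'll keep going.

Call:
send_rows --rows "0.00098 -0.00019 0 0 0 0;0 0 0 0 0 0"

```text
clock: 15.15
tcp_pos: [0.5348, -0.0009, 0.0271]
orientation: [-0.201, -2.118, 2.119]
contact_force: [-7.1, 1.7, 2.9]
grip_width: 0.0134
```

Call:
send_rows --rows "0.00098 -0.00019 0 0 0 0;0 0 0 0 0 0"

```text
clock: 15.35
tcp_pos: [0.5357, -0.0011, 0.0271]
orientation: [-0.201, -2.118, 2.119]
contact_force: [-6.1, 1.5, 3.7]
grip_width: 0.0136
```

```bash
python3 -c "
from h import *
st('M')"
```

```text
t15.35 tip x 21.1 y -0.1 under z 8.3 mm yaw -0.1925 | F along -6.3 lat 0.3 z 3.7 | my [ 0.23  1.2  -0.02]
```

Call:
send_rows --rows "0.00098 -0.00019 0 0 0 0;0.00098 -0.00019 0 0 0 0;0 0 0 0 0 0"

```text
clock: 15.65
tcp_pos: [0.5388, -0.0016, 0.0271]
orientation: [-0.203, -2.12, 2.12]
contact_force: [-2.6, 2.2, -0.7]
grip_width: 0.0134
```

Call:
send_rows --rows "0.00196 -0.00038 0 0 0 0;0.00196 -0.00038 0 0 0 0;0 0 0 0 0 0"

```text
clock: 15.95
tcp_pos: [0.5437, -0.0025, 0.0272]
orientation: [-0.206, -2.12, 2.12]
contact_force: [-1.7, 0.2, -2.8]
grip_width: 0.0132
```

```bash
python3 -c "
from h import *
st('M')"
```

```text
t15.95 tip x 29.2 y -0.1 under z 8.4 mm yaw -0.1931 | F along -1.7 lat -0.1 z -2.8 | my [0.12 0.62 0.05]
```

Middle: entry took about 6–7 N, then the blade slides at about 2 N, so this is the right shoe. The right bridge still has to be tried.

Call:
send_rows --rows "-0.00392 0.00077 0 0 0 0;-0.00392 0.00077 0 0 0 0;-0.00392 0.00077 0 0 0 0;-0.00392 0.00077 0 0 0 0;-0.00392 0.00077 0 0 0 0;-0.00392 0.00077 0 0 0 0;-0.00392 0.00077 0 0 0 0;-0.00392 0.00077 0 0 0 0;-0.00392 0.00077 0 0 0 0;-0.00392 0.00077 0 0 0 0;-0.00392 0.00077 0 0 0 0;-0.00392 0.00077 0 0 0 0;0 0 0 0 0 0;-0.00307 -0.0157 0 0 0 0;-0.00307 -0.0157 0 0 0 0;-0.00307 -0.0157 0 0 0 0;-0.00307 -0.0157 0 0 0 0;-0.00307 -0.0157 0 0 0 0;0 0 0 0 0 0;0 0 0 0 0 0"

```text
clock: 17.95
tcp_pos: [0.4812, -0.0715, 0.0274]
orientation: [-0.206, -2.12, 2.12]
contact_force: [-0.8, 1.1, -0.6]
grip_width: 0.0134
```

Run:
```python
from h import *
st('R')
for n,(x0,y0,x1,y1) in(("side",(290,165,410,255)),):
    f=frame(n);im=f["pixels"][y0:y1,x0:x1,::-1]
    cv2.imwrite(f"pics/{n}5.png",cv2.resize(im,None,fx=6,fy=6,interpolation=cv2.INTER_CUBIC))
```

```text
t17.95 tip x -18.9 y 0.2 under z 8.6 mm yaw -0.1935 | F along -1.0 lat 0.9 z -0.6 | my [ 0.01  0.   -0.01]
```

View pics/side5.png

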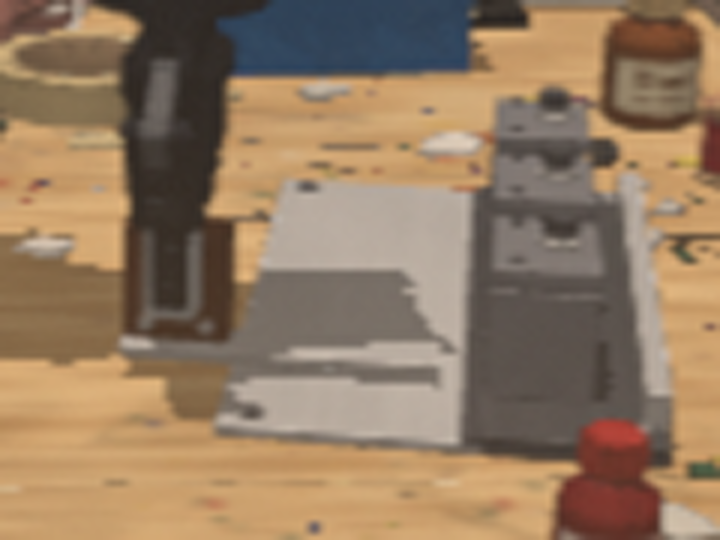

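Call:
send_rows --rows "0.00294 -0.00058 0 0 0 0;0.00294 -0.00058 0 0 0 0;0.00294 -0.00058 0 0 0 0;0.00294 -0.00058 0 0 0 0;0.00294 -0.00058 0 0 0 0;0.00294 -0.00058 0 0 0 0;0.00294 -0.00058 0 0 0 0;0.00294 -0.00058 0 0 0 0;0 0 0 0 0 0"

```text
clock: 18.9
tcp_pos: [0.5051, -0.0764, 0.0274]
orientation: [-0.206, -2.12, 2.12]
contact_force: [-0.3, -0.5, -1.3]
grip_width: 0.0132
```

Call:
send_rows --rows "0.00294 -0.00058 0 0 0 0;0.00294 -0.00058 0 0 0 0;0 0 0 0 0 0;0 0 0 0 0 0"

```text
clock: 19.3
tcp_pos: [0.5104, -0.0775, 0.0273]
orientation: [-0.205, -2.12, 2.12]
contact_force: [-1.1, -0.2, -0.8]
grip_width: 0.0132
```

```bash
python3 -c "
from h import *
st('R')"
```

```text
t19.30 tip x 10.8 y 0.0 under z 8.5 mm yaw -0.1928 | F along -1.1 lat -0.4 z -0.8 | my [-0.01  0.03 -0.01]
```

Call:
send_rows --rows "0.00196 -0.00038 0 0 0 0;0.00196 -0.00038 0 0 0 0"

```text
clock: 19.5
tcp_pos: [0.5144, -0.0782, 0.0273]
orientation: [-0.205, -2.12, 2.12]
contact_force: [0.5, -0.3, -1.0]
grip_width: 0.0133
```

Call:
send_rows --rows "0.00196 -0.00038 0 0 0 0;0 0 0 0 0 0"

```text
clock: 19.7
tcp_pos: [0.5166, -0.0787, 0.0273]
orientation: [-0.205, -2.12, 2.12]
contact_force: [-1.0, 0.4, -1.7]
grip_width: 0.0135
```

Call:
send_rows --rows "0.00098 -0.00019 0 0 0 0;0 0 0 0 0 0"

```text
clock: 19.9
tcp_pos: [0.5173, -0.0788, 0.0273]
orientation: [-0.205, -2.12, 2.12]
contact_force: [0.6, -0.3, -0.7]
grip_width: 0.0136
```

Call:
send_rows --rows "0.00098 -0.00019 0 0 0 0;0 0 0 0 0 0"

```text
clock: 20.1
tcp_pos: [0.5183, -0.079, 0.0273]
orientation: [-0.205, -2.12, 2.12]
contact_force: [-0.2, -0.1, -0.6]
grip_width: 0.0131
```

```bash
python3 -c "
from h import *
st('R')"
```

```text
t20.10 tip x 18.9 y 0.0 under z 8.5 mm yaw -0.1928 | F along -0.2 lat -0.1 z -0.6 | my [ 0.01  0.03 -0.01]
```

One more short feel to confirm this one is slack.

Call:
send_rows --rows "0.00196 -0.00038 0 0 0 0;0 0 0 0 0 0"

```text
clock: 20.3
tcp_pos: [0.5206, -0.0794, 0.0274]
orientation: [-0.205, -2.12, 2.12]
contact_force: [0.4, -1.2, -1.2]
grip_width: 0.0133
```

Call:
send_rows --rows "0.00196 -0.00038 0 0 0 0;0.00098 -0.00019 0 0 0 0;0 0 0 0 0 0"

```text
clock: 20.6
tcp_pos: [0.5234, -0.08, 0.0273]
orientation: [-0.205, -2.12, 2.12]
contact_force: [-0.8, -0.9, -1.3]
grip_width: 0.0134
```

```bash
python3 -c "
from h import *
st('R')"
```

```text
t20.60 tip x 24.1 y 0.0 under z 8.5 mm yaw -0.1929 | F along -0.6 lat -1.0 z -1.3 | my [0.07 0.04 0.05]
```

Right is slack: drag stays under 1 N at 24 mm. I'll back out 44 mm and shift +80 mm to the middle.

Call:
send_rows --rows "-0.00392 0.00077 0 0 0 0;-0.00392 0.00077 0 0 0 0;-0.00392 0.00077 0 0 0 0;-0.00392 0.00077 0 0 0 0;-0.00392 0.00077 0 0 0 0;-0.00392 0.00077 0 0 0 0;-0.00392 0.00077 0 0 0 0;-0.00392 0.00077 0 0 0 0;-0.00392 0.00077 0 0 0 0;-0.00392 0.00077 0 0 0 0;-0.00392 0.00077 0 0 0 0;0 0 0 0 0 0;0.00307 0.0157 0 0 0 0;0.00307 0.0157 0 0 0 0;0.00307 0.0157 0 0 0 0;0.00307 0.0157 0 0 0 0;0.00307 0.0157 0 0 0 0;0 0 0 0 0 0;0 0 0 0 0 0"

```text
clock: 22.5
tcp_pos: [0.4953, 0.0068, 0.0273]
orientation: [-0.204, -2.12, 2.121]
contact_force: [0.3, -0.4, -1.1]
grip_width: 0.0137
```

```bash
python3 -c "
from h import *
st('M')"
```

```text
t22.50 tip x -20.0 y -0.1 under z 8.5 mm yaw -0.1922 | F along 0.3 lat -0.3 z -1.1 | my [-0.03  0.01 -0.02]
```

Call:
send_rows --rows "0.00294 -0.00058 0 0 0 0;0.00294 -0.00058 0 0 0 0;0.00294 -0.00058 0 0 0 0;0.00294 -0.00058 0 0 0 0;0.00294 -0.00058 0 0 0 0;0.00294 -0.00058 0 0 0 0;0.00294 -0.00058 0 0 0 0;0.00294 -0.00058 0 0 0 0;0.00294 -0.00058 0 0 0 0;0.00294 -0.00058 0 0 0 0;0.00294 -0.00058 0 0 0 0;0 0 0 0 0 0"

```text
clock: 23.7
tcp_pos: [0.5283, 0.0006, 0.0274]
orientation: [-0.206, -2.12, 2.12]
contact_force: [-0.4, 0.4, -0.6]
grip_width: 0.0135
```

Call:
send_rows --rows "0.00196 -0.00038 0 0 0 0;0.00196 -0.00038 0 0 0 0;0.00196 -0.00038 0 0 0 0"

```text
clock: 24.0
tcp_pos: [0.5323, -0.0004, 0.027]
orientation: [-0.202, -2.119, 2.119]
contact_force: [-8.0, 1.9, 3.7]
grip_width: 0.0132
```

Call:
send_rows --rows "0.00196 -0.00038 0 0 0 0;0.00196 -0.00038 0 0 0 0;0 0 0 0 0 0"

```text
clock: 24.3
tcp_pos: [0.5356, -0.001, 0.0271]
orientation: [-0.201, -2.118, 2.119]
contact_force: [-5.5, 1.3, 4.0]
grip_width: 0.0131
```

Call:
send_rows --rows "0.00196 -0.00038 0 0 0 0;0.00196 -0.00038 0 0 0 0;0 0 0 0 0 0"

```text
clock: 24.6
tcp_pos: [0.5404, -0.0019, 0.0271]
orientation: [-0.203, -2.119, 2.12]
contact_force: [-4.8, 1.0, 0.9]
grip_width: 0.0131
```

```bash
python3 -c "
from h import *
st('M')"
```

```text
t24.60 tip x 25.9 y -0.0 under z 8.3 mm yaw -0.1926 | F along -4.9 lat 0.1 z 0.9 | my [0.14 0.77 0.05]
```

Now on to home, 60 mm in, watching for the stop.

Call:
send_rows --rows "0.00294 -0.00058 0 0 0 0;0.00294 -0.00058 0 0 0 0;0.00294 -0.00058 0 0 0 0;0.00294 -0.00058 0 0 0 0;0 0 0 0 0 0"

```text
clock: 25.1
tcp_pos: [0.5538, -0.0045, 0.0271]
orientation: [-0.206, -2.12, 2.12]
contact_force: [-0.6, 0.2, -4.3]
grip_width: 0.0135
```

Call:
send_rows --rows "0.00294 -0.00058 0 0 0 0;0.00294 -0.00058 0 0 0 0;0.00294 -0.00058 0 0 0 0;0.00294 -0.00058 0 0 0 0;0 0 0 0 0 0"

```text
clock: 25.6
tcp_pos: [0.5657, -0.0068, 0.0272]
orientation: [-0.206, -2.12, 2.12]
contact_force: [-0.8, 0.8, -4.9]
grip_width: 0.0132
```

```bash
python3 -c "
from h import *
st('M')"
```

```text
t25.60 tip x 51.6 y -0.1 under z 8.4 mm yaw -0.1930 | F along -0.9 lat 0.6 z -4.9 | my [0.04 0.34 0.  ]
```

Call:
send_rows --rows "0.00196 -0.00038 0 0 0 0;0.00196 -0.00038 0 0 0 0;0 0 0 0 0 0"

```text
clock: 25.9
tcp_pos: [0.5692, -0.0075, 0.0273]
orientation: [-0.206, -2.12, 2.12]
contact_force: [-0.9, 0.0, -4.7]
grip_width: 0.0133
```

Call:
send_rows --rows "0.00098 -0.00019 0 0 0 0;0.00098 -0.00019 0 0 0 0;0 0 0 0 0 0"

```text
clock: 26.2
tcp_pos: [0.5709, -0.0078, 0.0273]
orientation: [-0.205, -2.12, 2.12]
contact_force: [-1.6, 0.5, -4.2]
grip_width: 0.0133
```

Call:
send_rows --rows "0.00098 -0.00019 0 0 0 0;0 0 0 0 0 0"

```text
clock: 26.4
tcp_pos: [0.5719, -0.008, 0.0273]
orientation: [-0.205, -2.12, 2.12]
contact_force: [-0.7, 0.6, -4.3]
grip_width: 0.0131
```

Call:
send_rows --rows "0.00098 -0.00019 0 0 0 0;0 0 0 0 0 0"

```text
clock: 26.6
tcp_pos: [0.5722, -0.008, 0.0273]
orientation: [-0.204, -2.12, 2.12]
contact_force: [-4.8, 1.5, -2.1]
grip_width: 0.0132
```

```bash
python3 -c "
from h import *
st('M')"
```

```text
t26.60 tip x 58.2 y 0.0 under z 8.5 mm yaw -0.1927 | F along -5.0 lat 0.5 z -2.1 | my [0.18 1.15 0.02]
```

The stop rail is reached. Now lower the last 0.5 mm, relax the push and let go.

Call:
send_rows --rows "-0.0005 0.0001 -0.0005 0 0 0;0 0 0 0 0 0;0 0 0 0 0 0"

```text
clock: 26.9
tcp_pos: [0.5721, -0.0081, 0.027]
orientation: [-0.205, -2.12, 2.12]
contact_force: [-5.9, 1.0, -0.5]
grip_width: 0.0131
```

Call:
send_rows --rows "0 0 0 0 0 0;0 0 0 0 0 0;0 0 0 0 0 0;0 0 0 0 0 0;0 0 0 0 0 0" --grip 0.035

```text
clock: 27.4
tcp_pos: [0.5727, -0.0081, 0.027]
orientation: [-0.206, -2.121, 2.12]
contact_force: [0.1, -0.7, -0.5]
grip_width: 0.035
```

Run:
```python
from h import *
st('M')
for n,(x0,y0,x1,y1) in(("side",(290,165,410,255)),):
    f=frame(n);im=f["pixels"][y0:y1,x0:x1,::-1]
    cv2.imwrite(f"pics/{n}6.png",cv2.resize(im,None,fx=6,fy=6,interpolation=cv2.INTER_CUBIC))
```

```text
t27.40 tip x 58.8 y 0.0 under z 8.2 mm yaw -0.1930 | F along 0.3 lat -0.7 z -0.5 | my [-0.03 -0.02 -0.04]
```

View pics/side6.png

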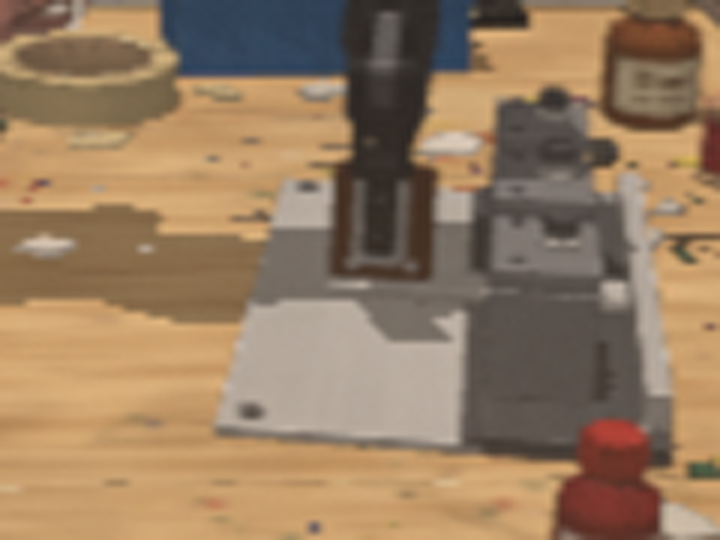

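The tip shows past the bridge at the rail (crop 612,293) and the fingers are free. I'll lift straight up, retreat and check.

Call:
send_rows --rows "0 0 0.01 0 0 0;0 0 0.02 0 0 0;0 0 0.03 0 0 0;0 0 0.04 0 0 0;0 0 0.04 0 0 0;-0.01 -0.04 0.02 0 0 0;-0.01 -0.04 0.02 0 0 0;-0.01 -0.04 0.02 0 0 0;-0.01 -0.04 0 0 0 0;-0.01 -0.04 0 0 0 0;-0.01 -0.04 0 0 0 0;-0.01 -0.04 0 0 0 0;0 0 0 0 0 0;0 0 0 0 0 0;0 0 0 0 0 0"

```text
clock: 28.95
tcp_pos: [0.5028, -0.2867, 0.2271]
orientation: [-0.204, -2.122, 2.12]
contact_force: [-0.8, -0.4, -0.9]
grip_width: 0.0351
```

Run:
```python
from h import *
o=r.get_obs();print(o["clock"],o["tcp_pos"],o["contact_force"])
for n,(x0,y0,x1,y1),s in(("side",(290,165,410,255),6),("top",(160,100,440,270),2.8)):
    f=frame(n);im=f["pixels"][y0:y1,x0:x1,::-1]
    cv2.imwrite(f"pics/{n}7.png",cv2.resize(im,None,fx=s,fy=s,interpolation=cv2.INTER_CUBIC))
```

```text
28.95 [ 0.50275619 -0.28672209  0.22714594] [-0.84421898 -0.4111153  -0.90443921]
```

View pics/side7.png

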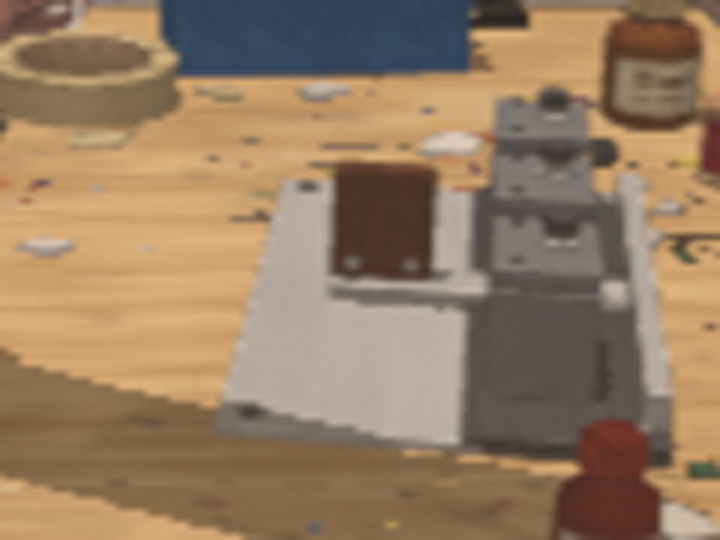

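View pics/top7.png

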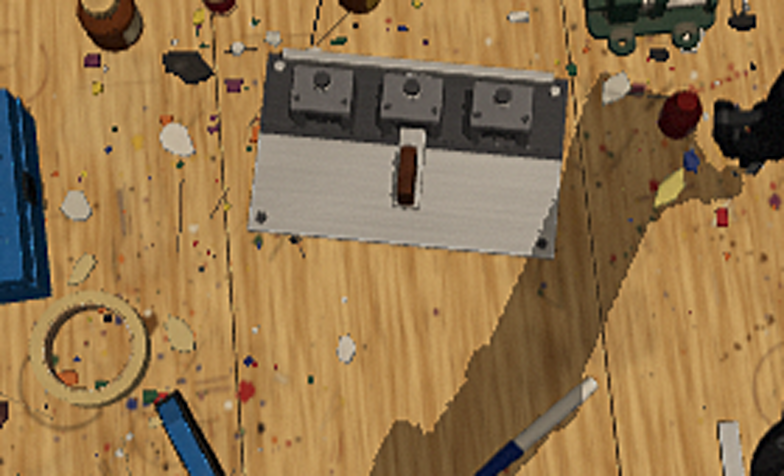

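The gauge lies flat and in line in the middle bridge, with its tip at the rail. The bottle and tape haven't moved, and nothing is touching the arm.

```bash
python3 -c "
from bench import r
print(r.hand_in())"
```

```text
the job is handed in; nothing more can be done
None
```

I tried the gauge under all three shoes in order, then left it fully home under the middle one, let go and handed the job in at about 29 s. No verdict is reported, so whether it passes is not confirmed.

| Shoe | What the blade did | Finding |
|---|---|---|
| Left | Stopped at 19.6 mm; the push climbed to about 8.7 N and I backed out | Jammed |
| Middle | Entered against 6–7 N, then slid on at about 2 N | Right pressure |
| Right | No drag above sensor noise (about 1 N) in to 24 mm | Slack |

**Final position:** the blade met the stop rail, where the push rose to about 5 N. That was at 58–59 mm by my estimate, against the nominal 60 mm and well within the 10 mm allowed.

**Last checks:** the pictures show the gauge flat and in line with the middle bridge, its tip at the rail. The ink bottle and tape are where they were, and the gripper is clear.

**Weaker points:**
- The two cameras disagreed by about 1 px, roughly 2 mm, before the moves.
- The arm hid the top view during each insertion, so sideways alignment came from calculation and the side view.
- The force holding the gauge down could not be measured directly. I inferred it from the 4–5 N the hand carried while sliding the blade in.

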